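Push the dish of nuts into the hook rack through its narrow opening

TASK

Put the ceramic dish of nuts away under the hooks: push it along the marble with the fingertips and through the narrow opening between the two posts in the rack's front rail, until the whole dish is inside, behind that rail. Do not grip, lift or tip it, keep all the nuts in it, be gentle with the ceramic (no ramming the posts), and leave the other things where they are.

Things in the scene. Friction and masses are not known exactly. Their poses are not given: they have to be found in the camera images.
- rack: stainless hook rack screwed to the marble, standing up to about 10 degrees askew. A low double tube rail (7 mm tube, top 42 mm high) fences its floor, which is the bare marble: front rail 560 mm long, back rail 200 mm behind it, side rails. Origin: on the marble in the middle of the front rail's 96 mm wide opening. x: inward through the opening to the hooks; y: along the front rail, left facing the hooks
- post_left (a point): the left post of the opening, at y = +56 mm of the rack: upright round steel post 16 mm in diameter, 45 mm tall, with a black cap; the point is at the centre of its foot
- post_right (a point): the same for the right post, at y = -56 mm of the rack; 96 mm clear between the two posts. Along the rack's back, 195 mm behind the posts, two corner uprights carry a strip of six hooks, top 240 mm above the marble; the hooks reach 40 mm forward of it and hang to 175 mm above the marble
- dish: round blue-glazed ceramic dish with a thin white line under the rim, upright outer wall, 88 mm in diameter, 30 mm tall, 0.2 to 0.35 kg with the nuts; wall 5 mm, inner floor 7 mm up. It stands on the marble in front of the front rail, up to 120 mm to either side of the opening, and slides with moderate friction. Origin: centre of its underside; z up
- nut1: loose steel hexagon nut lying in the dish, 15 mm across flats, 9 mm tall; origin: centre of its underside
- nut2: loose steel hexagon nut lying in the dish, 15 mm across flats, 9 mm tall; origin: centre of its underside
- nut3: loose steel hexagon nut lying in the dish, 15 mm across flats, 9 mm tall; origin: centre of its underside
- nut4: loose steel hexagon nut lying in the dish, 15 mm across flats, 9 mm tall; origin: centre of its underside
- nut5: loose steel hexagon nut lying in the dish, 15 mm across flats, 9 mm tall; origin: centre of its underside
- pump: green mini pump with black valve head and grey press-button release, 175 mm long, 36 mm high, lying along its y axis inside the rack, left of the opening; origin: on the marble under its middle
- light_clip: black plastic bike light clip, 35 mm wide, 48 mm tall, standing inside the rack, right of the opening; origin: centre of its underside
- patch_tin: flat repair tin with red lid, 60 x 87 x 23 mm, inside the rack to the right; origin: centre of its underside
- pedal_wrench: silver pedal wrench, 266 mm long, 9 mm thick, lying along its x axis on the console to the right of the work; origin: underside near its middle
- lube: black oil bottle with red cap, 38 mm in diameter, 115 mm tall, on the left of the console; origin: centre of its underside
- rear_light: round red rear light, 42 mm in diameter, 26 mm tall, on the left of the console; origin: centre of its underside
Things that resemble listed ones, but are neither listed nor needed, are in the scene too. Several things have the shape of the dish; the one meant has the colours described above.

How it is judged:
By the outcome, as a careful person would: the job done as asked, in the order asked, and still so for the second after the job is handed in, with the robot touching nothing.
It also fails if it takes over 48 s, if anything falls off the work surface, if the arm or the gripper's body presses on something with over 40 N, if the wrist force passes 120 N, or if a joint passes its speed limit or range.

ROBOT

A 7-joint arm with a two-finger parallel gripper is mounted at the origin on the work surface. World frame = base frame: x ahead of the robot, y to its left, z up, the work surface at z = 0. Lengths are in m, angles in degrees, forces in N, time in s.
With the tool pointing down it reaches from about 0.4 to 0.875 m from the base axis. Payload 19.3 kg.
Tool frame: the origin (TCP) lies midway between the tips of the shut fingers; the grasp point (between the pads) lies 19 mm behind it; z points along the fingers, y is the direction in which the jaws open and shut (so a half turn about z gives the same grasp; the last joint's range is limited). The gripper opens to 85 mm and grips with 20 to 120 N. Pads are 22 mm wide; open, the fingers measure 114 mm over their backs; the gripper's body (76 mm by 85 mm) begins 54 mm behind the grasp point. The pads swing forward as they close: fully open they stand 13 mm farther back than shut.
Start: joints at [-70.141, 29.874, -2.08, 91.645, 1.215, 58.505, -6.463], TCP at [0.253, 0.571, 0.231] pointing down, gripper open.
Joint ranges: [-166.77, 166.77], [-17.47, 122.26], [-85.68, 81.53], [9.62, 139.38], [-72.42, 252.41], [9.2, 110.78], [-144.41, 144.41]. Speed limits (degrees/s): [108.29, 108.29, 136.94, 136.94, 172.46, 172.46, 172.46].

INTERFACE

Orientations are given as [roll, pitch, yaw] about the fixed x, y, z axes, in that order (R = Rz(yaw) Ry(pitch) Rx(roll)).
In Python, from cell import env, optics, ticket gives the robot as it stands.
- The arm moves only by the tool drive_tool, never from a script. Its argument "commands" is text: rows parted by semicolons, each of 6 numbers parted by spaces: the shift along the tool's x, y, z as a fraction of full scale, then the turn, a rotation vector about the tool's x, y, z as a fraction of full scale. A call has 1 to 20 rows; each row is the pose to reach, as a shift and turn from the pose measured when the call began, along the tool's axes at that moment; what a row does not reach only later rows make up. Full scale, the value 1, is 0.4 m for a shift and 120 degrees for a turn. A row lasts 1/10 s, in which the tool goes at most 50 mm and 8.59 degrees, less where a joint would pass 70% of its speed; a pose out of reach is approached as far as the arm can. A call with a number of a shift or a turn outside -1 to 1 is refused whole. A call with a gripper value outside its range is refused whole. "hand" is the opening in per cent of the stroke, from 0 (shut) to 100 (fully open), set as the call begins (left out, the last holds). The fingers move at their own pace and stop on an object; "grip_force" is the grip in N (left out, the last holds). Time passes only in rows, so rows that repeat a pose let the fingers close. It gives the time, the measured TCP pose, the force and the opening at its end, in the units of the state.
- env.get_state(): the state, without advancing time (a new reading comes with each control period).
- optics.snapshot(name): name is "scene" or "top" or "wrist"; returns the picture (480x640x3 uint8, blue, green, red); there is no depth.
- optics.calibration(name): a dict with "vertical_fov" (degrees; the focal length in pixels is half the picture's height over the tangent of half this angle, whatever the lens; pixels are square), "cx", "cy" (the principal point, pixels), "dist_coeffs" ([k1, k2, p1, p2, k3] as OpenCV has them; the pictures are not rectified), "R" (3x3) and "t" (3): a world point X has camera coordinates R X + t; the wrist camera has in their place "tool_from_camera" (4x4, takes a point from camera to tool coordinates, whose origin is the TCP and whose axes are the flange's). Camera axes: x right, y down, z forward; pixel columns grow to the right and rows downward; lengths in m; the calibration is good to about 2 mm. A picture is of the moment at which its call begins: read the wrist's pose just before it. calibration takes no time and is no camera call.
- ticket.sign_off(): hands the job in, once; it reports no verdict.
The state is a dict: "t": time; "qpos": joint angles; "qvel": joint speeds; "effort": joint torques, N m; "tool_pos": TCP position; "tcp_rot": TCP orientation; "force": force on the tool from outside, world axes, zero at the start; "wrist_torque": the same for the moment, N m; "finger_gap": finger opening in m.
Only numpy, scipy, OpenCV 4.12 (cv2) and the standard library are available. Lean on these libraries where they do the work, as an engineer would, in place of code of your own. Each camera call takes 0.05 s, during which the arm holds its last target.

## Working session

There is one attempt and no reset: what is moved stays moved. The work goes in short steps, Python scripts to look and compute and a tool call to move; the robot and the scene stay as the last step left them, time stands still between calls to the robot, and variables do not carry over. Pictures are saved under pics/ and viewed, and the job is handed in when it is done.

Besides the shell and the picture viewer there is one more tool, called by a JSON object that holds its "op" and its "data". drive_tool: Moves the arm, as the interface text tells. Shift numbers are shares of 0.4 m and turn numbers shares of 120 degrees, none past 1 either way. Its arguments: {"type":"object","properties":{"commands":{"type":"string"},"hand":{"type":"number"},"grip_force":{"type":"number"}},"required":["commands"]}

```bash
mkdir -p pics; ls; python3 - <<'E'
from cell import env, optics, ticket
import cv2,json
s=env.get_state();print(s)
for n in("scene","top"):
    cv2.imwrite(f"pics/{n}0.png",optics.snapshot(n)); print(n,optics.calibration(n))
print(optics.calibration("wrist"))
E
```

```text
pics
{'t': 0.0, 'qpos': array([-70.14259329,  29.91073104,  -2.07980717,  91.6743138 ,
         1.21463417,  58.50410469,  -6.46218143]), 'qvel': array([-0.02635785,  0.00945706,  0.06886107, -0.03775956, -0.05089531,
       -0.03294246, -0.00809957]), 'effort': array([-2.98666992e-04, -9.27095032e+01,  1.97975256e+00, -3.69932592e+01,
        1.78412109e-02,  7.96813139e-03, -7.38980179e-05]), 'tool_pos': array([0.25291932, 0.57116183, 0.23070559]), 'tcp_rot': array([-1.79933133e+02,  5.56256328e-03,  1.56119249e+02]), 'force': array([ 0.3581644 , -0.78794569, -0.52066842]), 'wrist_torque': array([ 0.01111014, -0.01939848,  0.02950098]), 'finger_gap': 0.08531399016175206}
scene {'vertical_fov': 44.63011088964133, 'cx': 322.5642741111813, 'cy': 234.22849440622062, 'dist_coeffs': array([0.04858678, 0.        , 0.        , 0.        , 0.        ]), 'R': array([[ 0.77378457,  0.63312369,  0.02029364],
       [ 0.47323417, -0.55648275, -0.68291754],
       [-0.42107821,  0.5380347 , -0.73021353]]), 't': array([-0.45467905, -0.23475644,  1.6471419 ])}
top {'vertical_fov': 49.2543256421849
[... 183 characters left out ...]
 0.00327042],
       [-0.9769108 , -0.02204664, -0.21250702],
       [ 0.21252725,  0.00144853, -0.97715407]]), 't': array([0.00236909, 0.58262033, 1.11700665])}
{'vertical_fov': 71.86503455434382, 'cx': 316.02255649312286, 'cy': 237.03359273760583, 'dist_coeffs': array([-0.04697582,  0.        ,  0.        ,  0.        ,  0.        ]), 'tool_from_camera': array([[ 7.29782310e-04, -9.54676800e-01, -2.97643535e-01,
         7.61492821e-02],
       [ 9.99999721e-01,  6.49956792e-04,  3.67162135e-04,
         1.23181470e-03],
       [-1.57065735e-04, -2.97643720e-01,  9.54677009e-01,
        -1.42985044e-01],
       [ 0.00000000e+00,  0.00000000e+00,  0.00000000e+00,
         1.00000000e+00]])}
```

View pics/scene0.png

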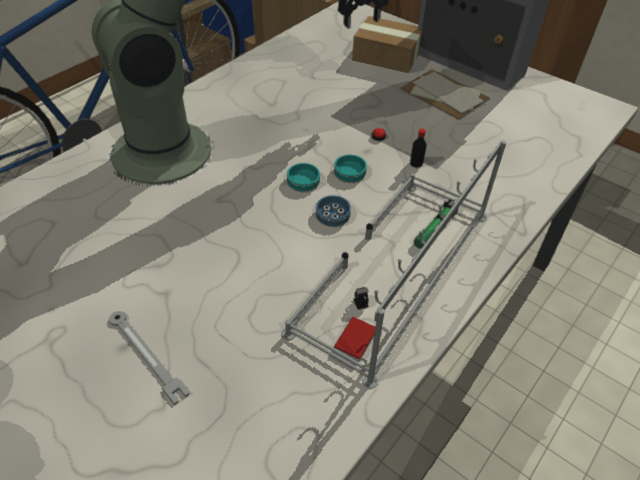

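View pics/top0.png

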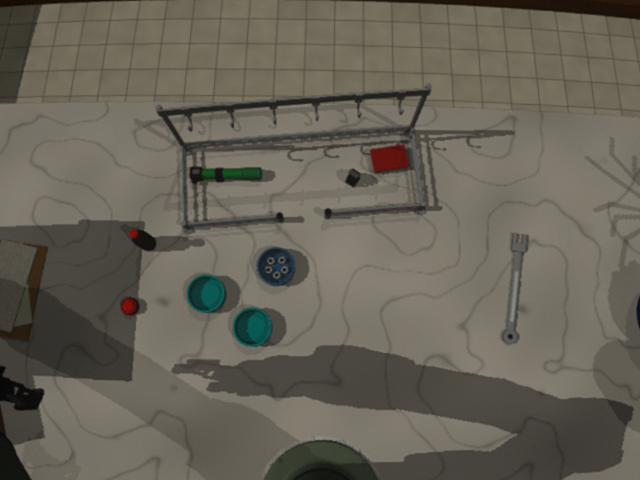

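Three dish-shaped things appear in the top picture: blue with nuts at (277,267), teal at (207,293) and teal at (253,326). The blue one with five nuts fits the description, and I'll confirm it in a crop. The posts are at about (280,217) and (327,213).

```bash
cat > h.py <<'E'
import numpy as np,cv2
from cell import env,optics,ticket
def K(c):
    f=240/np.tan(np.radians(c["vertical_fov"]/2)); return np.array([[f,0,c["cx"]],[0,f,c["cy"]],[0,0,1]])
def px2w(n,uv,z):
    c=optics.calibration(n); u=cv2.undistortPoints(np.array(uv,float).reshape(-1,1,2),K(c),c["dist_coeffs"]).reshape(-1,2)
    R=c["R"];o=-R.T@c["t"]; out=[]
    for a in u:
        d=R.T@np.array([a[0],a[1],1]); out.append(o+d*(z-o[2])/d[2])
    return np.array(out)
def w2px(n,X):
    c=optics.calibration(n); return cv2.projectPoints(np.array(X,float).reshape(-1,1,3),cv2.Rodrigues(c["R"])[0],c["t"],K(c),c["dist_coeffs"])[0].reshape(-1,2)
E
python3 - <<'E'
import cv2
a=cv2.imread("pics/top0.png");s=cv2.imread("pics/scene0.png")
cv2.imwrite("pics/topc.png",cv2.resize(a[190:350,170:350],None,fx=4.4,fy=3.7,interpolation=cv2.INTER_CUBIC) if 0 else cv2.resize(a[195:345,170:370],None,fx=4,fy=4,interpolation=cv2.INTER_CUBIC))
cv2.imwrite("pics/scc.png",cv2.resize(s[145:295,270:470],None,fx=4,fy=4,interpolation=cv2.INTER_CUBIC))
E
```

```text
(no output)
```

View pics/topc.png

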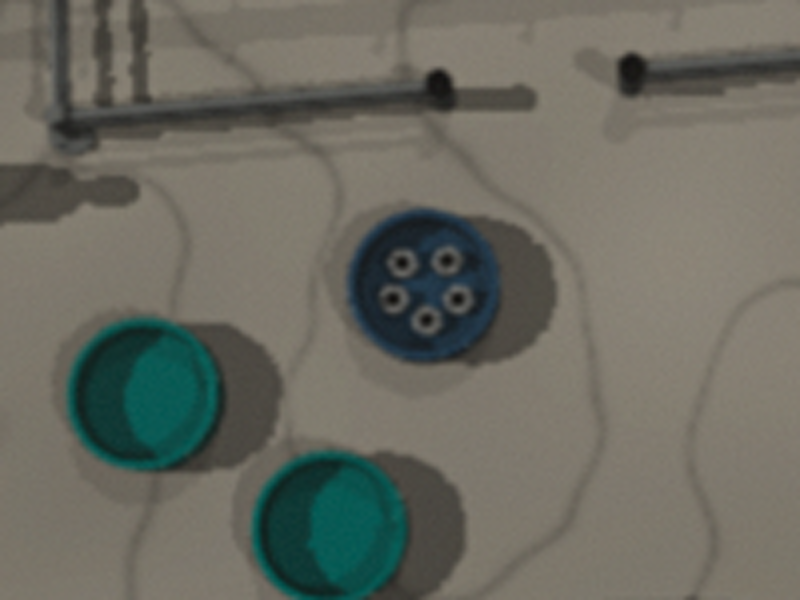

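View pics/scc.png

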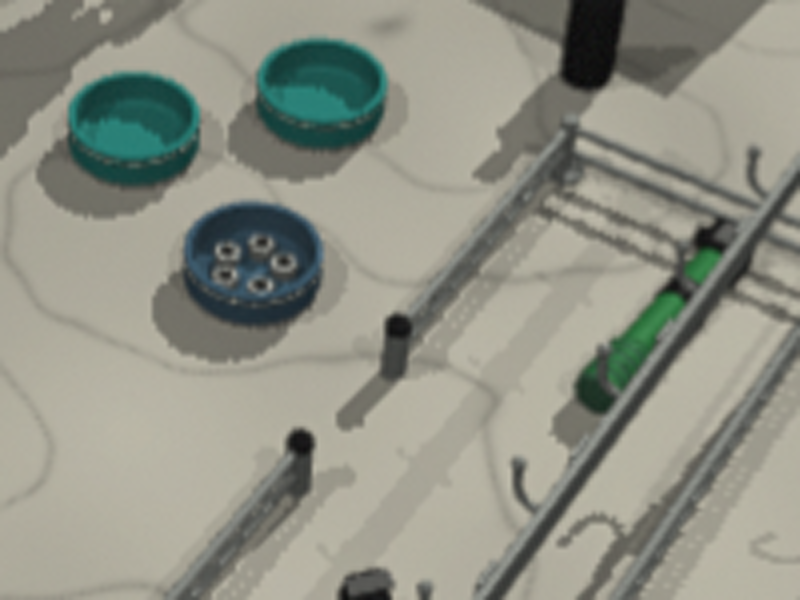

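```bash
cat >> h.py <<'E'
def tri(uvs):  # dict cam->uv ; DLT
    P=[];x=[]
    for n,uv in uvs.items():
        c=optics.calibration(n); P.append(np.c_[c["R"],c["t"]]); x.append(cv2.undistortPoints(np.array(uv,float).reshape(1,1,2),K(c),c["dist_coeffs"]).reshape(2,1))
    X=cv2.triangulatePoints(P[0],P[1],x[0],x[1]).ravel(); return X[:3]/X[3]
def blue(img):
    h=cv2.cvtColor(img,cv2.COLOR_BGR2HSV); return cv2.inRange(h,(102,90,30),(118,255,255))
def dish(n,img,roi,z=0.03):
    x0,y0,x1,y1=roi; m=np.zeros(img.shape[:2],np.uint8); m[y0:y1,x0:x1]=blue(img)[y0:y1,x0:x1]
    cs=max(cv2.findContours(m,cv2.RETR_EXTERNAL,cv2.CHAIN_APPROX_NONE)[0],key=cv2.contourArea)
    w=px2w(n,cv2.convexHull(cs).reshape(-1,2),z); (c,r)=cv2.minEnclosingCircle(w[:,:2].astype(np.float32).reshape(-1,1,2)); return c,r,w
E
python3 - <<'E'
from h import *
a=cv2.imread("pics/top0.png")
for n,l,r in(("top",(279.4,215.8),(327.6,212)),("scene",(369.4,226.5),(344.9,255))):
    w=px2w(n,[l,r],.045);print(n,w,np.linalg.norm(w[0]-w[1]))
print(tri({"top":(279.4,215.8),"scene":(369.4,226.5)}),tri({"top":(327.6,212),"scene":(344.9,255)}))
c,r,w=dish("top",a,(240,230,320,300));print("dish",c,r, w.min(0),w.max(0))
s=cv2.imread("pics/scene0.png"); c,r,w=dish("scene",s,(305,185,360,235));print(c,r)
print("teal top",px2w("top",[(206.5,293.5),(252.5,326.5)],.03))
print("light/pump",px2w("top",[(353,178),(261,174),(192,174)],.02))
print("rack corners", px2w("top",[(187,229),(425,208)],.042), "hook tip",px2w("top",[(187,131),(232,126),(274,121),(316,118),(358,114),(401,110)],.175))
E
```

```text
top [[ 0.63747027  0.10998157  0.045     ]
 [ 0.64904776 -0.0011974   0.045     ]] 0.11178014641754744
scene [[ 0.64533596  0.10493023  0.045     ]
 [ 0.65600215 -0.00446461  0.045     ]] 0.10991359746592771
[0.64041177 0.11134259 0.03628984] [ 6.51815758e-01 -4.33925948e-04  3.80020884e-02]
dish (0.5226844549179077, 0.11566220223903656) 0.043470993638038635 [0.48069741 0.07504324 0.03      ] [0.56465631 0.158354   0.03      ]
(0.5171679854393005, 0.1227061077952385) 0.018509071320295334
teal top [[0.4550812  0.27088271 0.03      ]
 [0.38353738 0.1621997  0.03      ]]
light/pump [[ 0.74182904 -0.06096815  0.02      ]
 [ 0.74705174  0.16055281  0.02      ]
 [ 0.74415939  0.32843035  0.02      ]]
rack corners [[ 0.6021512   0.32387229  0.042     ]
 [ 0.66503263 -0.22872459  0.042     ]] hook tip [[ 0.78839164  0.30678167  0.175     ]
 [ 0.80116033  0.20963728  0.175     ]
 [ 0.81428983  0.1195234   0.175     ]
 [ 0.82318774  0.02926739  0.175     ]
 [ 0.83494269 -0.06128443  0.175     ]
 [ 0.84735872 -0.15490703  0.175     ]]
```

The enlarged crop shows the blue dish with five steel nuts; the other two are teal and empty, so the blue one is meant. My plan is a straddling push (fingers half open, 40 mm apart) along rack −y, then along rack +x.

```bash
cat >> h.py <<'E'
from scipy.spatial.transform import Rotation as Ro
def mv(p,yaw,s=None):
    s=s or env.get_state(); R=Ro.from_euler('xyz',s["tcp_rot"],degrees=True); T=Ro.from_euler('xyz',[180,0,yaw],degrees=True)
    d=R.inv().apply(np.array(p)-s["tool_pos"]); rv=(R.inv()*T).as_rotvec(degrees=True)
    print("shift",np.round(d/.4,4),"turn",np.round(rv/120,4),"rows",np.linalg.norm(d)/.05,np.linalg.norm(rv)/8.59)
O=np.array([.6433,.0544]);A=np.radians(6.0)
def rack(x,y): return O+x*np.array([np.cos(A),np.sin(A)])+y*np.array([-np.sin(A),np.cos(A)])
def inrack(p): d=np.array(p)[:2]-O; return np.array([d@[np.cos(A),np.sin(A)],d@[-np.sin(A),np.cos(A)]])
E
python3 - <<'E'
from h import *
print(inrack([.5227,.1157]),inrack([.4551,.2709]),inrack([.3835,.1622]))
t=rack(-.115,.140);print(t); mv([*t,.2],96); mv([*t,.1],96)
E
```

```text
[-0.11353175  0.07357032] [-0.16453861  0.23498625] [-0.24710862  0.13436596]
[0.514296   0.18161229]
shift [-0.9918 -0.626   0.0776] turn [-4.00e-04  3.00e-04  5.01e-01] rows 9.403087357158341 6.998467497318461
shift [-0.9918 -0.6258  0.3276] turn [-4.00e-04  3.00e-04  5.01e-01] rows 9.740647000215173 6.998467497318461
```

{"op": "drive_tool", "data": {"commands": "-0.992 -0.626 0.078 0 0 0.501;-0.992 -0.626 0.078 0 0 0.501;-0.992 -0.626 0.078 0 0 0.501;-0.992 -0.626 0.078 0 0 0.501;-0.992 -0.626 0.078 0 0 0.501;-0.992 -0.626 0.078 0 0 0.501;-0.992 -0.626 0.078 0 0 0.501;-0.992 -0.626 0.078 0 0 0.501;-0.992 -0.626 0.078 0 0 0.501;-0.992 -0.626 0.078 0 0 0.501;-0.992 -0.626 0.078 0 0 0.501;-0.992 -0.626 0.078 0 0 0.501;-0.992 -0.626 0.078 0 0 0.501;-0.992 -0.626 0.078 0 0 0.501", "hand": 47}}

```text
t: 1.5
tool_pos: [0.5139, 0.1827, 0.1999]
tcp_rot: [-180.0, 0.0, 96.1]
force: [0.8, 0.2, -0.4]
finger_gap: 0.0399
```

```bash
python3 - <<'E'
from h import *
s=env.get_state();print(s["t"],s["tool_pos"],s["tcp_rot"],s["finger_gap"],s["qpos"])
cv2.imwrite("pics/w1.png",optics.snapshot("wrist"))
E
```

```text
1.5 [0.51385632 0.1826649  0.19985383] [-1.79963070e+02  3.57226264e-02  9.60969088e+01] 0.03988821838094919 [-37.91801173  25.70965935  16.40147437 106.3040646   -9.26393909
  49.32283497 -10.89369435]
```

View pics/w1.png

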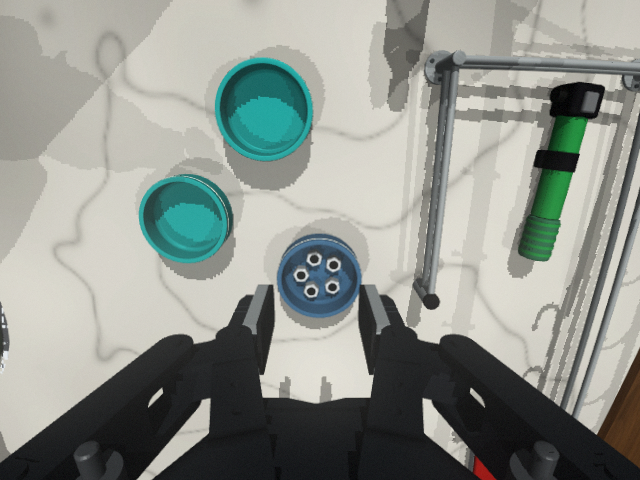

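The wrist picture shows the blue dish at (319,276), the left post's cap at (431,300) and the teal dishes at (265,108) and (186,218). I'll measure the dish and post from here.

```bash
cat >> h.py <<'E'
def wpx(uv,z,s):
    c=optics.calibration("wrist"); T=np.eye(4); T[:3,:3]=Ro.from_euler('xyz',s["tcp_rot"],degrees=True).as_matrix(); T[:3,3]=s["tool_pos"]; M=T@c["tool_from_camera"]
    u=cv2.undistortPoints(np.array(uv,float).reshape(-1,1,2),K(c),c["dist_coeffs"]).reshape(-1,2)
    d=np.c_[u,np.ones(len(u))]@M[:3,:3].T; o=M[:3,3]; return o+d*((z-o[2])/d[:,2])[:,None]
def wdish(img,s,z=.03,roi=None):
    m=blue(img)
    if roi: k=np.zeros_like(m); k[roi[1]:roi[3],roi[0]:roi[2]]=1; m=m*k
    cs=max(cv2.findContours(m,cv2.RETR_EXTERNAL,cv2.CHAIN_APPROX_NONE)[0],key=cv2.contourArea); return cs.reshape(-1,2)
E
python3 - <<'E'
from h import *
s=env.get_state(); im=cv2.imread("pics/w1.png")
c=wdish(im,s);print(cv2.boundingRect(c))
w=wpx(c,.03,s)
# rim near edge (bottom of picture) and sides: fit circle radius 44 using bottom half
b=c[:,1]>275; from scipy.optimize import least_squares
r=least_squares(lambda p:np.hypot(*(w[b,:2]-p).T)-.044,w[:,:2].mean(0),loss='soft_l1',f_scale=.001);print(r.x,np.sqrt(np.mean(r.fun**2)),inrack(r.x))
p=wpx([(431,300.5)],.045,s);print("postL",p,inrack(p[0]))
cv2.imwrite("pics/w1c.png",cv2.resize(im[220:330,260:450],None,fx=4,fy=4,interpolation=cv2.INTER_CUBIC))
E
```

```text
(277, 240, 84, 77)
[0.5242717  0.11779234] 0.0007570851999095004 [-0.11174994  0.07548691]
postL [[0.63877576 0.11255042 0.045     ]] [0.00157892 0.05830478]
```

View pics/w1c.png

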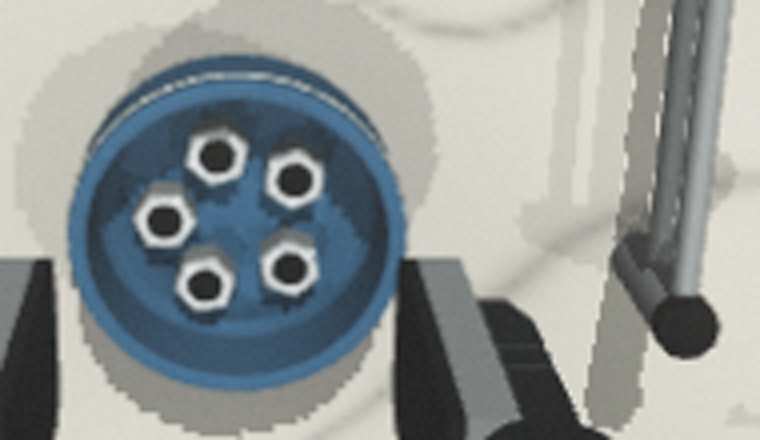

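```bash
sed -i 's/^O=.*;A=/O=np.array([.6448,.0568]);A=/' h.py; python3 - <<'E'
from h import *
d=inrack([.5243,.1178]);print(d); t=rack(d[0],d[1]+.066);print(t); mv([*t,.008],96); mv([*t,.06],96)
E
```

```text
[-0.11346365  0.07326152]
[0.51740112 0.18343845]
shift [0.0016 0.0091 0.4798] turn [-0.0003  0.0003  0.0007] rows 3.8387850629790976 0.011779243539301423
shift [0.0015 0.009  0.3498] turn [-0.0003  0.0003  0.0007] rows 2.7990317239853426 0.011779243539301423
```

{"op": "drive_tool", "data": {"commands": "0.002 0.009 0.12 0 0 0;0.002 0.009 0.24 0 0 0;0.002 0.009 0.35 0 0 0;0.002 0.009 0.41 0 0 0;0.002 0.009 0.45 0 0 0;0.002 0.009 0.48 0 0 0;0.002 0.009 0.48 0 0 0;0.002 0.009 0.48 0 0 0"}}

```text
t: 2.35
tool_pos: [0.5176, 0.1839, 0.0085]
tcp_rot: [180.0, 0.0, 96.1]
force: [-1.2, 0.2, -0.1]
finger_gap: 0.0399
```

```bash
python3 - <<'E'
from h import *
s=env.get_state();print(s["t"],s["tool_pos"],s["tcp_rot"],s["finger_gap"])
cv2.imwrite("pics/w2.png",optics.snapshot("wrist"))
E
```

```text
2.35 [0.51758939 0.18387751 0.00846464] [1.79999073e+02 2.71363765e-02 9.61032087e+01] 0.03993119145871112
```

View pics/w2.png

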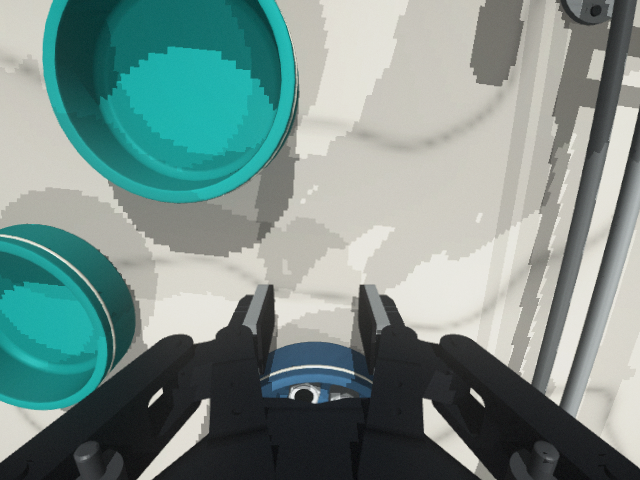

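{"op": "drive_tool", "data": {"commands": "-0.01 0 0 0 0 0;-0.02 0 0 0 0 0;-0.028 0 0 0 0 0;-0.035 0 0 0 0 0;-0.042 0 0 0 0 0;-0.05 0 0 0 0 0;-0.06 0 0 0 0 0;-0.072 0 0 0 0 0;-0.085 0 0 0 0 0;-0.098 0 0 0 0 0;-0.111 0 0 0 0 0;-0.124 0 0 0 0 0;-0.137 0 0 0 0 0;-0.15 0 0 0 0 0;-0.162 0 0 0 0 0;-0.173 0 0 0 0 0;-0.181 0 0 0 0 0;-0.186 0 0 0 0 0;-0.188 0 0 0 0 0;-0.188 0 0 0 0 0"}}

```text
t: 4.4
tool_pos: [0.5258, 0.109, 0.0088]
tcp_rot: [180.0, 0.0, 96.1]
force: [-0.8, -0.2, 0.2]
finger_gap: 0.0402
```

```bash
python3 - <<'E'
from h import *
s=env.get_state();print(s["t"],s["tool_pos"],inrack(s["tool_pos"]),s["tcp_rot"],s["finger_gap"],s["force"])
a=optics.snapshot("top");cv2.imwrite("pics/t3.png",a)
cv2.imwrite("pics/t3c.png",cv2.resize(a[150:300,230:430],None,fx=4,fy=4,interpolation=cv2.INTER_CUBIC))
E
```

```text
4.4 [0.52577773 0.10898547 0.00877694] [-0.11291539  0.0643408 ] [1.79969106e+02 2.34946159e-02 9.60930830e+01] 0.040222094336926355 [-0.77763284 -0.22059674  0.17686187]
```

View pics/t3c.png

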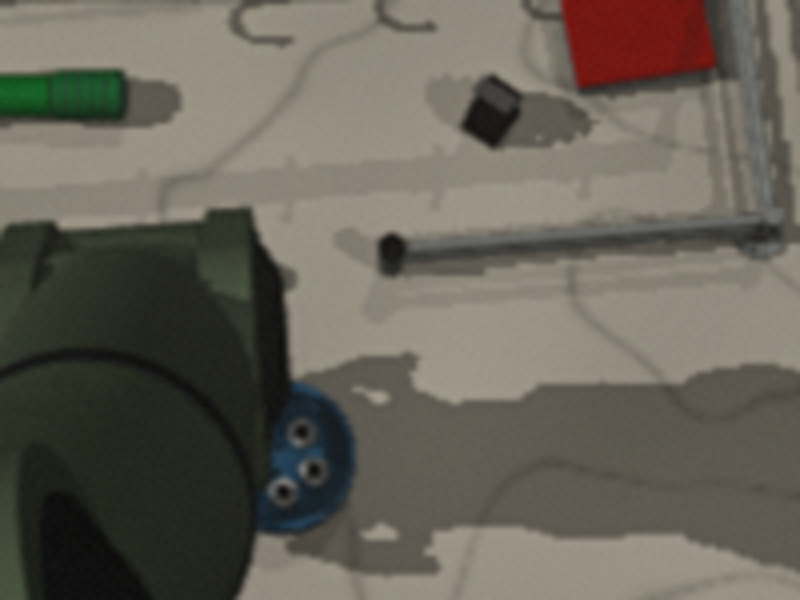

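The dish slid as intended: its right edge is at (319,264) in the top picture, three nuts are visible, and the rest is hidden by the arm. I'll fit the visible right arc.

```bash
python3 - <<'E'
from h import *
from scipy.optimize import least_squares
a=cv2.imread("pics/t3.png"); m=blue(a); k=np.zeros_like(m);k[235:290,292:330]=1;m=m*k
cs=max(cv2.findContours(m,cv2.RETR_EXTERNAL,cv2.CHAIN_APPROX_NONE)[0],key=cv2.contourArea).reshape(-1,2)
c=cs[cs[:,0]>306]; 
# right hull
c=np.array([[max(cs[cs[:,1]==y,0])+.5,y] for y in np.unique(cs[:,1]) if 250<y<283])
w=px2w("top",c,.03)
r=least_squares(lambda p:np.hypot(*(w[:,:2]-p).T)-.044,[.53,.06],loss='soft_l1',f_scale=.001);print(r.x,np.abs(r.fun).max(),inrack(r.x+[.0015,.002]))
E
```

```text
[0.52871488 0.06314515] 0.012193130242382756 [-0.1130851   0.02027684]
```

{"op": "drive_tool", "data": {"commands": "-0.005 0 0 0 0 0;-0.012 0 0 0 0 0;-0.02 0 0 0 0 0;-0.028 0 0 0 0 0;-0.036 0 0 0 0 0;-0.041 0 0 0 0 0;-0.044 0 0 0 0 0;-0.044 0 0 0 0 0;-0.035 0 0 0 0 0;-0.01 0 0 0 0 0;0.02 0 0 0 0 0;0.02 0 -0.1 0 0 0;0.02 0 -0.2 0 0 0;0.02 0 -0.3 0 0 0;0.02 0 -0.4 0 0 0;0.02 0 -0.4 0 0 0"}}

```text
t: 6.05
tool_pos: [0.5268, 0.1189, 0.1735]
tcp_rot: [179.6, -0.1, 96.2]
force: [0.3, 0.1, 0.2]
finger_gap: 0.0399
```

```bash
python3 - <<'E'
from h import *
s=env.get_state();print(s["t"],s["tool_pos"],s["qpos"])
t=rack(-.22,0); mv([*t,.20],6)
E
```

```text
6.05 [0.52676224 0.11887868 0.17347433] [-30.09586832  26.98604764  14.98023376 108.80277453  -9.57400807
  44.96911563  -3.7781522 ]
shift [-0.1844 -0.2727 -0.0686] turn [ 0.0022 -0.0034  0.7513] rows 2.690229711582573 10.495146495852604
```

```bash
python3 - <<'E'
from h import *
t=rack(-.14,0); mv([*t,.20],6)
E
```

```text
shift [-0.1849 -0.0727 -0.0672] turn [ 0.0022 -0.0034  0.7513] rows 1.677818119189118 10.495146495852604
```

{"op": "drive_tool", "data": {"commands": "-0.185 -0.073 -0.067 0.002 -0.003 0.751;-0.185 -0.073 -0.067 0.002 -0.003 0.751;-0.185 -0.073 -0.067 0.002 -0.003 0.751;-0.185 -0.073 -0.067 0.002 -0.003 0.751;-0.185 -0.073 -0.067 0.002 -0.003 0.751;-0.185 -0.073 -0.067 0.002 -0.003 0.751;-0.185 -0.073 -0.067 0.002 -0.003 0.751;-0.185 -0.073 -0.067 0.002 -0.003 0.751;-0.185 -0.073 -0.067 0.002 -0.003 0.751;-0.185 -0.073 -0.067 0.002 -0.003 0.751;-0.185 -0.073 -0.067 0.002 -0.003 0.751;-0.185 -0.073 -0.067 0.002 -0.003 0.751;-0.185 -0.073 -0.067 0.002 -0.003 0.751;-0.185 -0.073 -0.067 0.002 -0.003 0.751"}}

```text
t: 7.45
tool_pos: [0.5054, 0.0425, 0.1999]
tcp_rot: [-180.0, -0.0, 6.2]
force: [-0.4, 0.4, 0.8]
finger_gap: 0.0401
```

```bash
python3 - <<'E'
from h import *
s=env.get_state();print(s["t"],s["tool_pos"],s["tcp_rot"],s["qpos"])
cv2.imwrite("pics/w4.png",optics.snapshot("wrist"))
E
```

```text
7.45 [0.50540241 0.04245983 0.19985156] [-1.79977158e+02 -3.39277108e-02  6.17120130e+00] [-41.1992209   26.56715817  40.21581888 112.58940686 -22.61695443
  48.75924782 -72.58233125]
```

View pics/w4.png

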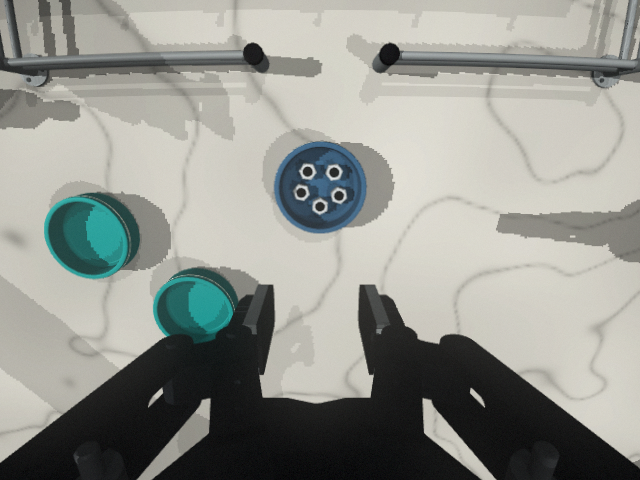

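Excellent view: the caps are at (254,54) and (389,54), and the dish is at (321,187), about on the opening's centre line with all five nuts in it. I'll fit these precisely.

```bash
python3 - <<'E'
from h import *
from scipy.optimize import least_squares
s=env.get_state(); im=cv2.imread("pics/w4.png")
g=cv2.cvtColor(im,cv2.COLOR_BGR2GRAY)
caps=[]
for x0 in(225,365):
    r=g[35:80,x0:x0+50]; m=cv2.inRange(r,0,38); n,l,st,ce=cv2.connectedComponentsWithStats(m); i=1+np.argmax(st[1:,4]); print(st[i],ce[i]); caps.append((ce[i][0]+x0,ce[i][1]+35))
cv2.imwrite("pics/w4c.png",cv2.resize(im[30:90,220:420],None,fx=4,fy=4,interpolation=cv2.INTER_CUBIC))
P=wpx(caps,.045,s);print(caps,P,np.linalg.norm(P[0]-P[1]))
c=wdish(im,s,roi=(260,130,380,240));w=wpx(c,.03,s)
r=least_squares(lambda p:np.hypot(*(w[:,:2]-p).T)-.044,w[:,:2].mean(0),loss='soft_l1',f_scale=.001);print(cv2.boundingRect(c),r.x,np.abs(r.fun).max())
y=(P[0]-P[1])[:2];y/=np.linalg.norm(y);ang=np.degrees(np.arctan2(-y[0],y[1]));O2=P[:,:2].mean(0);print("O",O2,"ang",ang)
d=r.x-O2;print("dish in rack",d@[y[1],-y[0]],d@y)
# corners of the front rail
q=wpx([(6,64),(632,63)],.042,s);v=(q[0]-q[1])[:2];print("rail ang",np.degrees(np.arctan2(-v[0],v[1])),np.linalg.norm(v))
E
```

```text
[ 19   9  20  21 328] [28.05792683 18.96036585]
[ 14   9  21  22 337] [24.08011869 19.28189911]
[(np.float64(253.0579268292683), np.float64(53.96036585365854)), (np.float64(389.080118694362), np.float64(54.281899109792285))] [[ 0.63913732  0.10961769  0.045     ]
 [ 0.65089723 -0.00071038  0.045     ]] 0.11095305061217568
(275, 142, 91, 91) [0.53259696 0.04278699] 0.0019370465198917108
O [0.64501728 0.05445365] ang 6.084202127548611
dish in rack -0.11302362198924462 0.0003144745384831058
rail ang 6.28103379555544 0.5412289596102701
```

View pics/w4c.png

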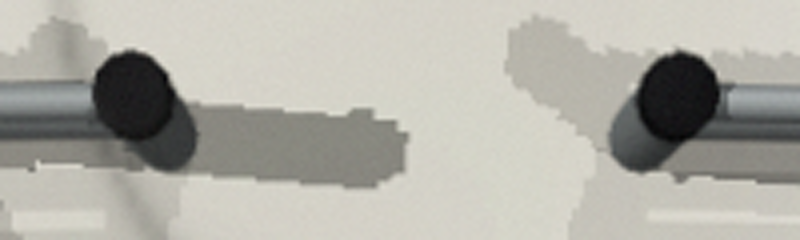

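```bash
sed -i 's/^O=.*;A=.*/O=np.array([.6450,.05445]);A=np.radians(6.1)/' h.py; python3 - <<'E'
from h import *
s=env.get_state()
t=rack(-.179,0.0008); mv([*t,.2],6.1);mv([*t,.008],6.1)
E
```

```text
shift [-0.0974  0.0048 -0.0003] turn [-0.0002 -0.0003  0.0003] rows 0.7800831224006158 0.006946758801115714
shift [-0.0977  0.0051  0.4797] turn [-0.0002 -0.0003  0.0003] rows 3.9168498357507953 0.006946758801115714
```

{"op": "drive_tool", "data": {"commands": "-0.05 0.005 0 0 0 0;-0.097 0.005 0.0 0 0 0;-0.097 0.005 0.12 0 0 0;-0.097 0.005 0.24 0 0 0;-0.097 0.005 0.35 0 0 0;-0.097 0.005 0.42 0 0 0;-0.097 0.005 0.46 0 0 0;-0.097 0.005 0.48 0 0 0;-0.097 0.005 0.48 0 0 0;-0.097 0.005 0.48 0 0 0"}}

```text
t: 8.5
tool_pos: [0.4676, 0.0363, 0.0086]
tcp_rot: [-180.0, -0.1, 6.1]
force: [-0.3, 0.6, 0.5]
finger_gap: 0.04
```

```bash
python3 - <<'E'
from h import *
s=env.get_state();print(s["t"],inrack(s["tool_pos"]),s["tool_pos"],s["tcp_rot"],s["finger_gap"],s["force"])
E
```

```text
8.5 [-0.17833614  0.00082516] [0.46758593 0.03631976 0.00857892] [-1.79963602e+02 -8.73015927e-02  6.14632338e+00] 0.039982939022042814 [-0.31643023  0.61504311  0.47931241]
```

{"op": "drive_tool", "data": {"commands": "0.01 0 0 0 0 0;0.02 0 0 0 0 0;0.028 0 0 0 0 0;0.035 0 0 0 0 0;0.042 0 0 0 0 0;0.05 0 0 0 0 0;0.06 0 0 0 0 0;0.072 0 0 0 0 0;0.085 0 0 0 0 0;0.098 0 0 0 0 0;0.111 0 0 0 0 0;0.124 0 0 0 0 0;0.137 0 0 0 0 0;0.15 0 0 0 0 0;0.162 0 0 0 0 0;0.17 0 0 0 0 0;0.175 0 0 0 0 0;0.178 0 0 0 0 0;0.178 0 0 0 0 0"}}

```text
t: 10.4
tool_pos: [0.5385, 0.0439, 0.0087]
tcp_rot: [-180.0, -0.1, 6.1]
force: [-0.2, 0.4, 0.0]
finger_gap: 0.0401
```

```bash
python3 - <<'E'
from h import *
s=env.get_state();print(s["t"],inrack(s["tool_pos"]),s["tcp_rot"],s["finger_gap"],s["force"])
cv2.imwrite("pics/w5.png",optics.snapshot("wrist"))
E
```

```text
10.4 [-0.10698114  0.00079641] [-1.79970135e+02 -1.02116328e-01  6.14051620e+00] 0.040087685171632664 [-0.18645855  0.40070168  0.0111866 ]
```

View pics/w5.png

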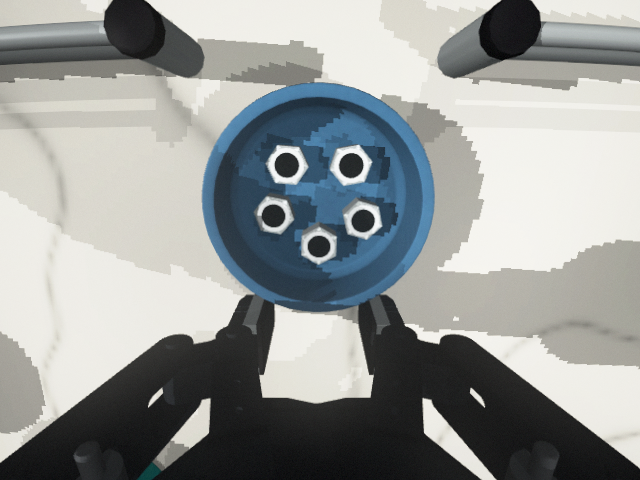

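The posts are at the top of the picture (caps about (135,25) and (510,27)); the dish at (319,197) is centred between the fingers with all five nuts in it. I'll check it for centring.

```bash
cat >> h.py <<'E'
from scipy.optimize import least_squares
def centring(im,s,roi,capx):
    g=cv2.cvtColor(im,cv2.COLOR_BGR2GRAY); P=[]
    for (x0,x1,y1) in capx:
        m=cv2.inRange(g[:y1,x0:x1],0,38); n,l,st,ce=cv2.connectedComponentsWithStats(m); i=1+np.argmax(st[1:,4])
        # circle fit in the cap plane
        cs=cv2.findContours((l==i).astype(np.uint8),cv2.RETR_EXTERNAL,cv2.CHAIN_APPROX_NONE)[0]; c=max(cs,key=len).reshape(-1,2); c=c[c[:,1]>0]+[x0,0]
        w=wpx(c,.045,s)[:,:2]; r=least_squares(lambda p:np.hypot(*(w-p).T)-.008,w.mean(0),loss='soft_l1',f_scale=.0005); P.append(r.x); print("cap",st[i],inrack(r.x),np.abs(r.fun).max())
    c=wdish(im,s,roi=roi);w=wpx(c,.03,s)[:,:2]
    r=least_squares(lambda p:np.hypot(*(w-p).T)-.044,w.mean(0),loss='soft_l1',f_scale=.001);print("dish",inrack(r.x),np.abs(r.fun).max())
    mid=(P[0]+P[1])/2;print("gap",np.linalg.norm(P[0]-P[1]),"dish-mid",inrack(r.x)-inrack(mid))
E
python3 - <<'E'
from h import *
centring(cv2.imread("pics/w5.png"),env.get_state(),(190,70,450,320),[(95,180,70),(465,545,70)])
E
```

```text
cap [   9    0   61   59 2422] [0.00021591 0.05404817] 0.00417829774439629
cap [  14    0   62   60 2870] [ 5.38721047e-05 -5.42998689e-02] 0.0015108096108198618
dish [-0.05688661  0.00128109] 0.0014024600921150251
gap 0.10834816474335732 dish-mid [-0.0570215   0.00140693]
```

{"op": "drive_tool", "data": {"commands": "0.006 0.001 0 0 0 0;0.014 0.002 0 0 0 0;0.024 0.003 0 0 0 0;0.035 0.003 0 0 0 0;0.045 0.003 0 0 0 0;0.055 0.003 0 0 0 0;0.063 0.003 0 0 0 0;0.07 0.003 0 0 0 0;0.075 0.003 0 0 0 0;0.075 0.003 0 0 0 0"}}

```text
t: 11.45
tool_pos: [0.5688, 0.0459, 0.0088]
tcp_rot: [-180.0, -0.1, 6.1]
force: [-0.8, 1.2, 0.4]
finger_gap: 0.0403
```

```bash
python3 - <<'E'
from h import *
s=env.get_state();print(s["t"],inrack(s["tool_pos"]),s["tcp_rot"],s["finger_gap"],s["force"])
cv2.imwrite("pics/w6.png",optics.snapshot("wrist"))
E
```

```text
11.45 [-0.07668169 -0.00036584] [-1.79973193e+02 -1.27039719e-01  6.14350961e+00] 0.0402886576001145 [-0.79039456  1.20494326  0.41011951]
```

View pics/w6.png

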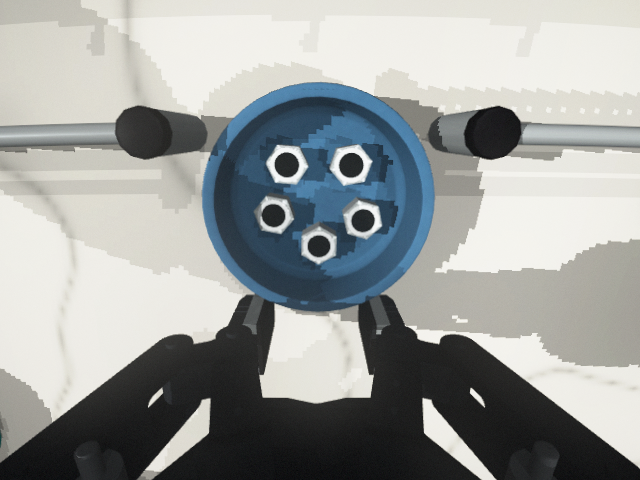

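```bash
python3 - <<'E'
from h import *
s=env.get_state()
P=wpx([(144.5,132.5),(493,132.5)],.045,s);print([inrack(p) for p in P])
c=wdish(cv2.imread("pics/w6.png"),s,roi=(190,70,450,320));w=wpx(c,.03,s)[:,:2]
r=least_squares(lambda p:np.hypot(*(w-p).T)-.044,w.mean(0),loss='soft_l1',f_scale=.001);print(inrack(r.x),inrack(r.x)-inrack((P[0]+P[1])/2))
E
```

```text
[array([0.00080417, 0.05449217]), array([ 0.00098932, -0.05471901])]
[-2.65675255e-02  2.76503742e-05] [-0.02746427  0.00014107]
```

Centred within 0.2 mm. I'll push on straight through.

{"op": "drive_tool", "data": {"commands": "0.006 0 0 0 0 0;0.014 0 0 0 0 0;0.024 0 0 0 0 0;0.035 0 0 0 0 0;0.046 0 0 0 0 0;0.057 0 0 0 0 0;0.068 0 0 0 0 0;0.079 0 0 0 0 0;0.088 0 0 0 0 0;0.095 0 0 0 0 0;0.1 0 0 0 0 0;0.1 0 0 0 0 0"}}

```text
t: 12.7
tool_pos: [0.6088, 0.0502, 0.009]
tcp_rot: [-180.0, -0.2, 6.1]
force: [0.7, 0.7, -0.1]
finger_gap: 0.0404
```

```bash
python3 - <<'E'
from h import *
s=env.get_state();print(s["t"],inrack(s["tool_pos"]),s["tcp_rot"],s["finger_gap"],s["force"])
cv2.imwrite("pics/w7.png",optics.snapshot("wrist"))
E
```

```text
12.7 [-0.03646686 -0.000343  ] [-1.79974788e+02 -1.51132786e-01  6.14143926e+00] 0.04039857074687479 [ 0.71830365  0.71105956 -0.05717336]
```

View pics/w7.png

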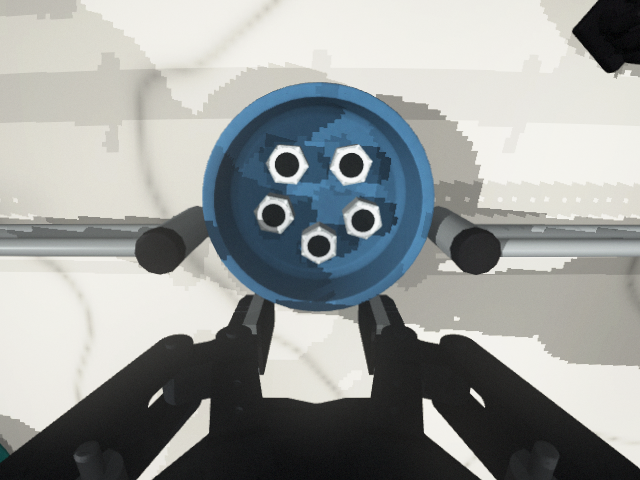

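The dish is between the posts and untouched by them (rims at columns 203 and 434, posts at 185 and 450), and the forces are tiny. Before the last stretch the wide finger links would come near the post caps. I'll back off a little, narrow the fingers to about 15 mm, raise by 5 mm and push on.

{"op": "drive_tool", "data": {"commands": "-0.012 0 0 0 0 0;-0.025 0 -0.006 0 0 0;-0.025 0 -0.012 0 0 0;-0.025 0 -0.012 0 0 0;-0.025 0 -0.012 0 0 0;-0.025 0 -0.012 0 0 0;-0.025 0 -0.012 0 0 0;-0.025 0 -0.012 0 0 0", "hand": 18}}

```text
t: 13.55
tool_pos: [0.5987, 0.0491, 0.0137]
tcp_rot: [-180.0, -0.2, 6.1]
force: [-0.8, -0.3, -0.6]
finger_gap: 0.0155
```

```bash
python3 - <<'E'
from h import *
s=env.get_state();print(s["t"],inrack(s["tool_pos"]),s["tool_pos"],s["tcp_rot"],s["finger_gap"],s["force"])
cv2.imwrite("pics/w8.png",optics.snapshot("wrist"))
E
```

```text
13.55 [-0.04656139 -0.00039092] [0.59874378 0.04911349 0.01366306] [-1.79980321e+02 -1.50244127e-01  6.14207562e+00] 0.015506233813690297 [-0.8156237  -0.25090389 -0.62355574]
```

View pics/w8.png

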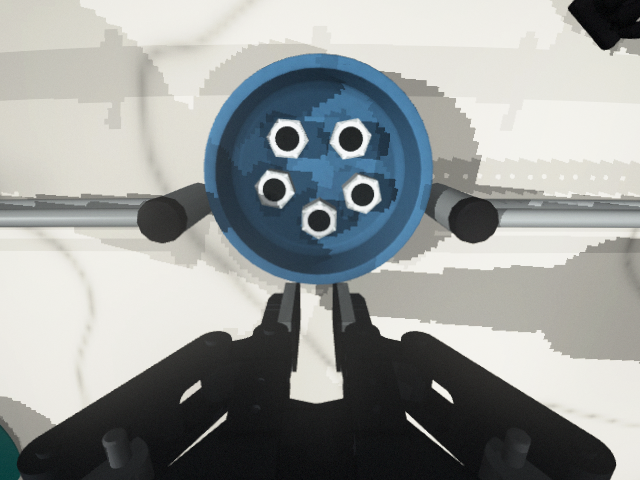

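{"op": "drive_tool", "data": {"commands": "0.007 0 0 0 0 0;0.013 0 0 0 0 0;0.019 0 0 0 0 0;0.026 0 0 0 0 0;0.035 0 0 0 0 0;0.045 0 0 0 0 0;0.055 0 0 0 0 0;0.065 0 0 0 0 0;0.075 0 0 0 0 0;0.085 0 0 0 0 0;0.095 0 0 0 0 0;0.104 0 0 0 0 0;0.112 0 0 0 0 0;0.12 0 0 0 0 0;0.126 0 0 0 0 0;0.13 0 0 0 0 0;0.131 0 0 0 0 0;0.131 0 0 0 0 0"}}

```text
t: 15.4
tool_pos: [0.6509, 0.0547, 0.0139]
tcp_rot: [-180.0, -0.2, 6.1]
force: [-0.1, -0.0, -0.6]
finger_gap: 0.0155
```

```bash
python3 - <<'E'
from h import *
s=env.get_state();print(s["t"],inrack(s["tool_pos"]),s["tcp_rot"],s["finger_gap"],s["force"])
im=optics.snapshot("wrist");cv2.imwrite("pics/w9.png",im)
c=wdish(im,s,roi=(190,40,450,320));w=wpx(c,.03,s)[:,:2]
r=least_squares(lambda p:np.hypot(*(w-p).T)-.044,w.mean(0),loss='soft_l1',f_scale=.001);print(inrack(r.x))
E
```

```text
15.4 [ 0.00591261 -0.00034865] [-1.79981142e+02 -1.61204730e-01  6.14160898e+00] 0.015547945656059282 [-0.13430944 -0.02497667 -0.62534375]
[0.05991199 0.00055589]
```

View pics/w9.png

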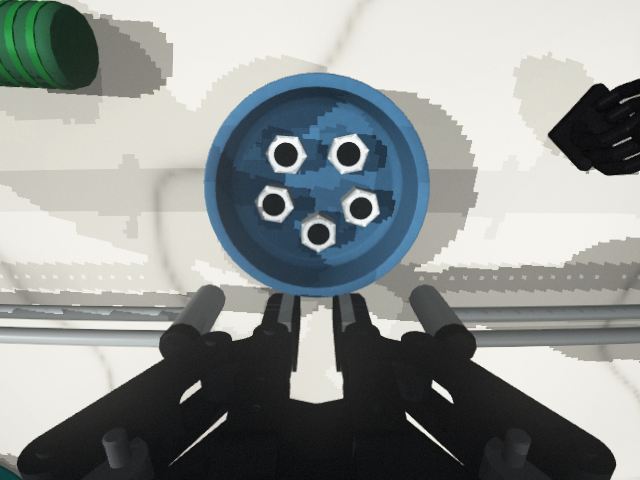

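The dish's centre is 60 mm behind the rail line, so its rear edge is about 16 mm in, past the posts' 8 mm, and all five nuts are in it. Now I'll withdraw backwards, then up and away.

{"op": "drive_tool", "data": {"commands": "-0.02 0 0 0 0 0;-0.07 0 0 0 0 0;-0.14 0 0 0 0 0;-0.22 0 0 0 0 0;-0.25 0 -0.05 0 0 0;-0.25 0 -0.15 0 0 0;-0.25 0 -0.27 0 0 0;-0.25 0 -0.39 0 0 0;-0.25 0 -0.5 0 0 0;-0.25 0 -0.5 0 0 0;-0.25 0 -0.5 0 0 0"}}

```text
t: 16.55
tool_pos: [0.5508, 0.0442, 0.2143]
tcp_rot: [-179.9, -0.3, 6.2]
force: [-0.7, 0.3, -0.3]
finger_gap: 0.0155
```

```bash
python3 - <<'E'
from h import *
s=env.get_state();print(s["t"],s["tool_pos"])
im=optics.snapshot("wrist");cv2.imwrite("pics/w10.png",im)
im=optics.snapshot("scene");cv2.imwrite("pics/s10.png",im)
E
```

```text
16.55 [0.55077993 0.04422547 0.21428999]
```

View pics/w10.png

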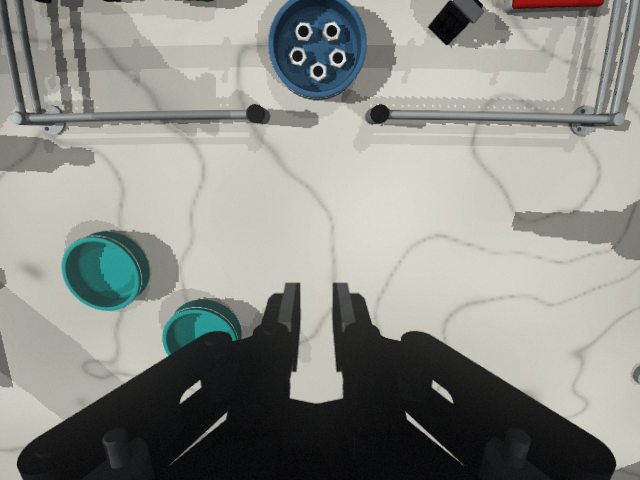

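View pics/s10.png

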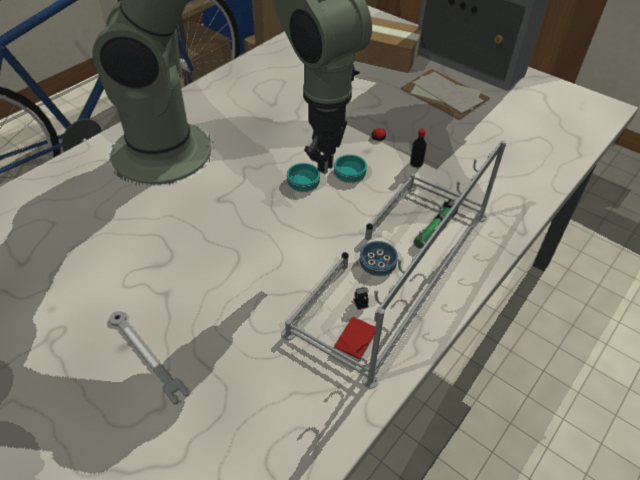

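The wrist picture shows the dish at (318,48), wholly behind the rail (caps at (256,113) and (379,113)), with five nuts in it. The scene picture shows the dish at (379,258) inside the rack, and everything else where it was. I'm handing in.

```bash
python3 -c "
from cell import ticket
print(ticket.sign_off())"
```

```text
the job is handed in; nothing more can be done
None
```

The dish of nuts is inside the rack, and I've handed the job in at about 16.7 s of the 48 s allowed. I pushed it with the open fingertips, first sideways about 73 mm to line it up with the opening, then straight through between the posts. I never gripped or lifted it.

- **Position:** before I withdrew, the dish's centre measured about 60 mm behind the front rail line and within 1 mm of the opening's middle. Its rear edge is therefore about 16 mm in, clear of the posts, which reach 8 mm. The pictures after withdrawing show it wholly behind the rail.
- **Nuts and forces:** all five nuts are still in the dish. No reading taken at the end of a move was above about 1.5 N, but the force was not read during the pushes. I saw no sign of the dish touching a post.
- **Other things:** by eye in the final pictures, everything else stands where it was; I did not measure each one.
- **Checks that disagreed:**
  - The scene camera put points up to 8 mm away from the other two cameras, so I relied on the wrist camera, with the top camera as a check.
  - The wrist camera measured 108–111 mm between the post centres against the 112 mm given, so I centred the dish on the midpoint between the posts.

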